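# Set the row pointer on the sowing bench and hold it

### The job

Lock the row gauge's foot by turning its lock collar, by the upright pin, until its arm lines up with the raised mark on the foot disc. Then press the release button on top of the barrel, take the upright grip plate and pull the telescopic pointer out past its first stop to its second stop, the end of its travel. The tube is sprung and draws back if let go, so finish while still holding the plate with the pointer fully out; leave the other things on the bench where they are.

Things in the scene. Friction and masses are not known exactly. Their poses are not given: they have to be found in the camera images.
- gauge: the row gauge, fixed to the bench, place and yaw vary. Origin on the bench under the barrel's middle; z up, +y is the way the tube pulls out. Green painted foot 12 mm thick: a disc of 190 mm diameter centred at y = -125 mm, and a plate 70 mm wide under the barrel. Barrel: aluminium box 32 mm wide (x), y from -60 to +60 mm, 35 to 65 mm high. A fixed red crate (220 x 260 x 60 mm) lies on its +x side
- collar_axis (a point): top centre of the steel post (34 mm diameter, top 55 mm above the bench) about whose vertical axis the lock collar turns; 125 mm behind the gauge's origin (gauge y = -125 mm)
- collar_pin (a point): top centre of the black upright pin of the lock collar: pin 15 mm diameter, top 76 mm above the bench, standing 58 mm from the collar axis at the end of a flat radial arm (14 mm wide, its top 37 mm above the bench). Collar ring 60 mm diameter, 26 to 48 mm above the bench
- lock_mark (a point): middle of the locked mark: a raised white rib, 5 mm wide, 22 mm long, pointing to the collar axis, on the foot disc, 83 mm from the collar axis and 15 mm above the bench. The collar is locked when its arm and pin lie on the line from the axis to this mark
- collar (a joint): angle of the lock collar, rad, growing anticlockwise seen from above; at 0 the arm points along the gauge's -x, at 1.2 it is on the locked mark; range 0 to 1.6, so it can be turned past the mark; starts between 0 and 0.45. It turns with about 0.08 N m of friction and stays where it is left
- button (a joint): travel of the release button, m: 0 up, 0.006 fully down; springs back up when left. Takes about 2 N to start and 5.5 N fully down; the tube is freed beyond 4 mm
- button_top (a point): centre of the top face of the black round release button (23 mm diameter, 79 mm above the bench when up, on top of the barrel at gauge y = -20 mm); pressed straight down
- tube (a joint): how far the telescopic tube is out, m: 0 home and latched, 0.05 first stop (a spring detent, felt from 0.04 on, pulled over with about 5 N), 0.10 second stop (solid end). Freed by the button, it springs out by itself to about 0.014 to 0.018 and does not latch again, so the button may be let go before pulling. Farther out the spring draws it back, with about 5 N at the second stop
- handle_grip (a point): grip point of the black upright plate on the tube's end: 44 mm wide (gauge x), 14 mm thick (along the pull), 29 to 115 mm above the bench; this point is in its middle, 95 mm above the bench. When home it is at gauge y = 110 mm, its face 43 mm clear of the barrel's end. A thin pointer rod runs from it to gauge +x, 74 mm above the bench, over the crate
- seed_jar: bystander: amber seed jar, 52 mm diameter, 75 mm high, origin under its centre
- pot: bystander: terracotta pot, 72 mm diameter, 65 mm high, origin under its centre
- small_pot: bystander: small terracotta pot, 48 mm diameter, 45 mm high, origin under its centre
- spray_bottle: bystander: white bottle, 64 mm diameter, 160 mm high, origin under its centre
- dibber: bystander: wooden dibber 130 mm long, 28 mm thick, lying along its y, origin under its middle
- brush: bystander: bench brush lying along its x, origin under it
- labels: bystander: bundle of white plant labels, 30 x 90 x 14 mm, lying flat, origin under its centre

How it is judged:
By the outcome, as a careful person would: the job done as asked, in the order asked, and still so for the second after the job is handed in, while the arm keeps its last pose, push and grip.
It also fails if it takes over 58 s, if anything falls off the work surface, if the arm or the gripper's body presses on something with over 40 N, if the wrist force passes 120 N, or if a joint passes its speed limit or range.

### The arm

A 7-joint arm with a two-finger parallel gripper is mounted at the origin on the work surface. World frame = base frame: x ahead of the robot, y to its left, z up, the work surface at z = 0. Lengths are in m, angles in rad, forces in N, time in s.
With the tool pointing down it reaches from about 0.425 to 0.825 m from the base axis. Payload 3.6 kg.
Tool frame: the origin (TCP) lies at the very end of the fingers, on their centre line; the grasp point (between the pads) lies 19 mm behind it (tcp_to_grasp is the distance from the TCP to the grasp point, in m); y points along the fingers, z is the direction in which the jaws open and shut, and the axes are right-handed (so a half turn about y gives the same grasp; the last joint's range is limited). The gripper opens to 85 mm and grips with 20 to 120 N. Pads are 22 mm wide; open, the fingers measure 114 mm over their backs; the gripper's body (76 mm by 85 mm) begins 54 mm behind the grasp point. The pads swing forward as they close: fully open they stand 13 mm farther back than shut.
Start: joints at [-1.325, 0.615, -0.013, 1.423, 0.008, 1.103, -0.04], TCP at [0.175, 0.626, 0.231] pointing down, gripper open.
Joint ranges: [-3.12, 3.12], [-0.3, 2.06], [-1.34, 1.32], [0.26, 2.42], [-1.36, 4.5], [0.01, 1.98], [-2.84, 2.84]. Speed limits (rad/s): [2.79, 2.79, 3.14, 3.14, 3.14, 3.14, 3.14].

### API

Orientations are given as a rotation vector (axis times angle).
In Python, from rig import * gives the robot as it stands.
- The arm moves only by the shell command python3 -m inch 'ROWS' [FORCE]. ROWS is JSON, a list of rows, each a list of 3 entries, a list of its own where there are three numbers: the finger opening in m, from 0 to 0.0854, then the shift along the world's x, y, z in m, then the turn about the world's z in degrees. In form: [[claw, [tx, ty, tz], roll], ...]. A call has 1 to 10 rows; each row is the pose to reach, as a shift and turn from the pose commanded when the call began; what a row does not reach only later rows make up. A row lasts 1/12 s, in which the tool goes at most 41.7 mm and 7.16 degrees, less where a joint would pass 70% of its speed; a pose out of reach is approached as far as the arm can. A call with a gripper value outside its range is refused whole. The fingers move at their own pace and stop on an object; FORCE is the grip in N (left out, the last holds). Time passes only in rows, so rows that repeat a pose let the fingers close. It gives the time, the measured TCP pose, the force and the opening at its end, in the units of the state.
- sense(): the state, without advancing time (a new reading comes with each control period).
- read_camera(name): name is "side" or "top" or "wrist"; returns the picture (384x512x3 uint8, red, green, blue); there is no depth.
- get_calibration(name): a dict with "intrinsics" (3x3 intrinsics, pixels), "k1" (the pictures are not rectified: a ray, as slopes to the right and down, at radius r is drawn at 1 + k1 r^2 times it, then the intrinsics apply), "eye" and "rotation" of the camera in the world. Camera axes: x right, y up, looking along -z (the intrinsics and any distortion apply to the point x, -y, -z); pixel columns grow to the right and rows downward; lengths in m; the calibration is good to about 2 mm. A picture is of the moment at which its call begins: read the wrist's pose just before it. get_calibration takes no time and is no camera call; for the wrist camera it gives the pose at the moment of the call.
- hand_in(): hands the job in, once; it reports no verdict.
The state is a dict: "time": time; "joint_positions": joint angles; "joint_vel": joint speeds; "joint_torque": joint torques, N m; "ee_pos": TCP position; "tcp_rot": TCP orientation; "wrist_force": force on the tool from outside, world axes, zero at the start; "wrist_torque": the same for the moment, N m; "gripper_width": opening from 0.0 (shut) to 1.0 (fully open).
Only numpy, scipy, OpenCV 4.12 (cv2) and the standard library are available. Lean on these libraries where they do the work, as an engineer would, in place of code of your own. Each camera call takes 0.05 s, during which the arm holds its last target.

## Working session

There is one attempt and no reset: what is moved stays moved. The work goes in short steps, Python scripts to look and compute and a shell command to move; the robot and the scene stay as the last step left them, time stands still between calls to the robot, and variables do not carry over. Pictures are saved under pics/ and viewed, and the job is handed in when it is done.

```bash
mkdir -p pics; ls
python3 - <<'E'
from rig import *
import cv2
s=sense();print({k:s[k] for k in('time','ee_pos','tcp_rot','wrist_force','gripper_width')})
for n in('side','top','wrist'):
    c=get_calibration(n);print(n,c)
    cv2.imwrite(f'pics/{n}0.png',read_camera(n)[:,:,::-1])
E
```

```text
pics
{'time': 0.0, 'ee_pos': array([0.17488233, 0.62521657, 0.23012688]), 'tcp_rot': array([-1.56277971,  0.21442311, -0.21389105]), 'wrist_force': array([ 0.01252191,  0.17183384, -0.29453919]), 'gripper_width': 0.998523557675758}
side {'intrinsics': array([[469.15292741,   0.        , 256.124089  ],
       [  0.        , 469.15292741, 192.22252519],
       [  0.        ,   0.        ,   1.        ]]), 'k1': -0.07438600909873362, 'eye': array([ 0.45691364, -0.94560287,  0.77775326]), 'rotation': array([ 0.97708489, -0.0543637 , -0.10669493])}
top {'intrinsics': array([[444.69709847,   0.        , 245.15745057],
       [  0.        , 444.69709847, 188.79811665],
       [  0.        ,   0.        ,   1.        ]]), 'k1': -0.10609440760892501, 'eye': array([0.36921974, 0.0424865 , 0.99558072]), 'rotation': array([ 0.16649961, -0.17143831, -1.58084129])}
wrist {'intrinsics': array([[292.31723056,   0.        , 253.99909314],
       [  0.        , 292.31723056, 190.05831342],
       [  0.        ,   0.        ,   1.        ]]), 'k1': -0.03476598227728209, 'eye': array([0.10700294, 0.64396988, 0.3720986 ]), 'rotation': array([-0.24036722, -0.17871632,  1.28892011])}
```

View pics/side0.png

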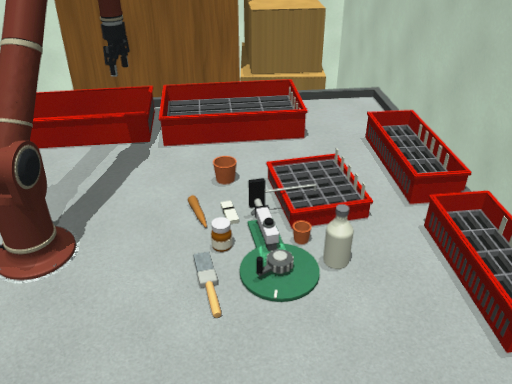

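View pics/top0.png

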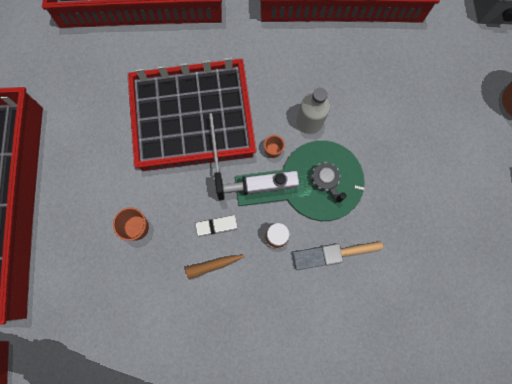

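View pics/wrist0.png

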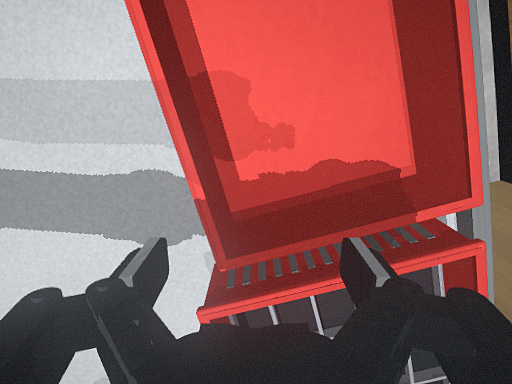

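```bash
cat > h.py <<'E'
import numpy as np, cv2
from scipy.spatial.transform import Rotation as R
from rig import *
def ray(c,u,v):
    K=c['intrinsics'];k=c['k1']
    d=cv2.undistortPoints(np.array([[[u,v]]],float),K,np.array([k,0,0,0,0.]))[0,0]
    M=R.from_rotvec(c['rotation']).as_matrix()
    return np.array(c['eye']),M@np.array([d[0],-d[1],-1])
def plane(c,u,v,z):
    e,d=ray(c,u,v);return e+d*(z-e[2])/d[2]
def proj(c,p):
    M=R.from_rotvec(c['rotation']).as_matrix();q=M.T@(np.asarray(p,float)-c['eye'])
    a=np.array([q[0],-q[1]])/-q[2];a=a*(1+c['k1']*(a@a));K=c['intrinsics']
    return K[0,0]*a[0]+K[0,2],K[1,1]*a[1]+K[1,2]
E
python3 - <<'E'
import cv2
t=cv2.imread('pics/top0.png');s=cv2.imread('pics/side0.png')
cv2.imwrite('pics/topc.png',cv2.resize(t[130:230,200:380],None,fx=4.4,fy=4.4,interpolation=cv2.INTER_CUBIC))
cv2.imwrite('pics/sidec.png',cv2.resize(s[165:305,225:365],None,fx=4.2,fy=4.2,interpolation=cv2.INTER_CUBIC))
E
```

```text
(no output)
```

View pics/topc.png

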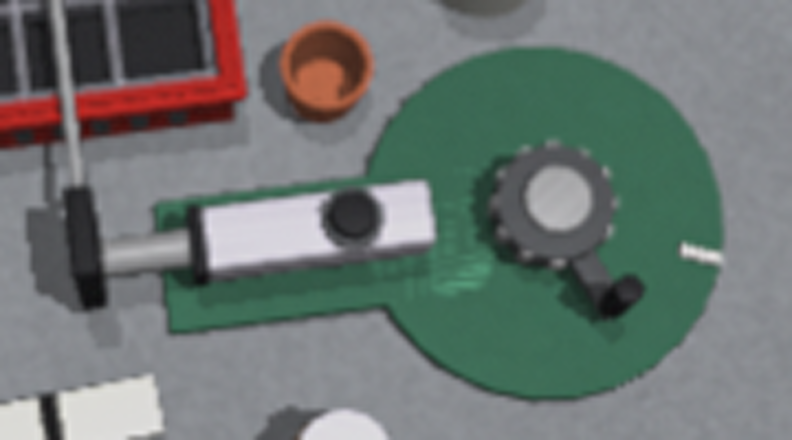

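View pics/sidec.png

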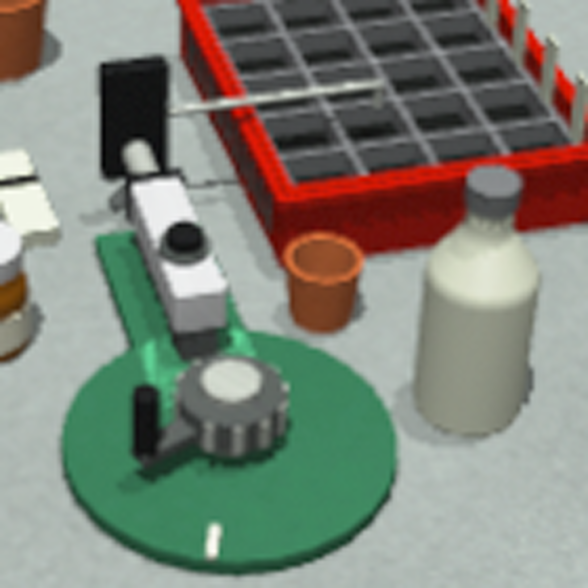

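Run:
```python
from h import *
c=get_calibration('top');d=get_calibration('side')
T=lambda u,v,z:plane(c,u/4.4+200,v/4.4+130,z)
S=lambda u,v,z:plane(d,u/4.2+225,v/4.2+165,z)
np.set_printoptions(precision=4,suppress=True)
P=dict(post=((559,197),(232,380),.055),pin=((628,289),(146,392),.076),mark=((702,253),(213,540),.015),but=((354,212),(186,236),.079))
g={}
for k,(a,b,z) in P.items():
    p,q=T(*a,z),S(*b,z);g[k]=(p+q)/2;print(k,p,q)
ax=g['post'];
dd=(g['but']-ax)[:2];print('len',np.linalg.norm(dd),'expect .105');yaw=np.arctan2(dd[1],dd[0])-np.pi/2
print('yaw',np.degrees(yaw))
for k in('pin','mark'):
    v=(g[k]-ax)[:2];print(k,np.linalg.norm(v),np.degrees(np.arctan2(v[1],v[0])-yaw)%360)
yd=dd/np.linalg.norm(dd)
print('origin',ax[:2]+.125*yd,'handle',ax[:2]+.235*yd)
h=ax[:2]+.235*yd
xd=np.array([yd[1],-yd[0]])
for s in(-1,1):
  for z in (.115,):
    p=np.r_[h+s*.022*xd,z];a=np.array(proj(c,p));b=np.array(proj(d,p));print((a-[200,130])*4.4,(b-[225,165])*4.2)
for k,u,v,z in(('jar',278,235,.075),('spot',274,146,.045),('bottletop',320,97,.16)):print(k,plane(c,u,v,z))
```

```text
post [ 0.6028 -0.142   0.055 ] [ 0.6038 -0.1447  0.055 ]
pin [ 0.5514 -0.1688  0.076 ] [ 0.553 -0.172  0.076]
mark [ 0.5817 -0.2227  0.015 ] [ 0.5823 -0.2237  0.015 ]
but [ 0.5909 -0.0374  0.079 ] [ 0.5919 -0.0444  0.079 ]
len 0.10309105053112044 expect .105
yaw 6.6014657708471844
pin 0.05783119222973119 201.29315956491357
mark 0.08265729345116478 248.50482617660475
origin [ 0.5889 -0.0191] handle [0.5763 0.0901]
[ 91.2789 274.9542] [98.1169 66.5403]
[ 79.9327 183.0878] [166.4524  57.826 ]
jar [ 0.4707 -0.0286  0.075 ]
spot [ 0.6735 -0.0285  0.045 ]
bottletop [ 0.7397 -0.1169  0.16  ]
```

Run:
```python
from h import *
s=sense();M=R.from_rotvec(s['tcp_rot']).as_matrix();print(M.round(3));print(np.degrees(np.arctan2(M[1,2],M[0,2])))
```

```text
[[ 0.963 -0.001  0.269]
 [-0.269 -0.002  0.963]
 [-0.    -1.    -0.002]]
74.37254576600324
```

```bash
r='x'; python3 -m inch '[[0.05,[0.30,-0.20,0.03],-68],[0.05,[0.30,-0.20,0.03],-68],[0.05,[0.30,-0.20,0.03],-68],[0.05,[0.30,-0.20,0.03],-68],[0.05,[0.30,-0.20,0.03],-68],[0.05,[0.30,-0.20,0.03],-68],[0.05,[0.30,-0.20,0.03],-68],[0.05,[0.30,-0.20,0.03],-68],[0.05,[0.30,-0.20,0.03],-68],[0.05,[0.30,-0.20,0.03],-68]]' 30
```

```text
time: 0.98
ee_pos: [0.4831, 0.4179, 0.2619]
tcp_rot: [-1.251, 1.133, -1.148]
wrist_force: [1.3, -1.2, 0.2]
gripper_width: 0.589
```

```bash
python3 -m inch '[[0.05,[0.085,-0.36,0],-68],[0.05,[0.085,-0.36,0],-68],[0.05,[0.085,-0.36,0],-68],[0.05,[0.085,-0.36,0],-68],[0.05,[0.085,-0.36,0],-68],[0.05,[0.085,-0.36,0],-68],[0.05,[0.085,-0.36,0],-68],[0.05,[0.085,-0.36,0],-68],[0.05,[0.085,-0.36,0],-68],[0.05,[0.085,-0.36,0],-68]]'
python3 -m inch '[[0.05,[0,-0.23,-0.09],0],[0.05,[0,-0.23,-0.09],0],[0.05,[0,-0.23,-0.09],0],[0.05,[0,-0.23,-0.09],0],[0.05,[0,-0.23,-0.09],0],[0.05,[0,-0.23,-0.09],0],[0.05,[0,-0.23,-0.09],0],[0.05,[0,-0.23,-0.09],0],[0.05,[0,-0.23,-0.09],0]]'
python3 - <<'E'
from h import *
s=sense();M=R.from_rotvec(s['tcp_rot']).as_matrix();print(s['ee_pos'],s['joint_positions'],M[:,1],np.degrees(np.arctan2(M[1,2],M[0,2])))
cv2.imwrite('pics/w1.png',read_camera('wrist')[:,:,::-1])
cv2.imwrite('pics/t1.png',read_camera('top')[:,:,::-1])
E
```

```text
time: 1.82
ee_pos: [0.5609, 0.0545, 0.2623]
tcp_rot: [-0.473, 1.948, -1.964]
wrist_force: [0.7, -0.5, 0.7]
gripper_width: 0.584
time: 2.57
ee_pos: [0.5601, -0.1634, 0.1709]
tcp_rot: [-0.492, 1.946, -1.943]
wrist_force: [-0.1, 0.4, 1.2]
gripper_width: 0.586
[ 0.56014538 -0.16335038  0.17092167] [-0.11359551  0.63851739  0.59316281  1.71001241 -0.43082916  0.92755233
 -0.42355238] [-5.87240690e-04  1.38555828e-03 -9.99998868e-01] -61.62108164351329
```

View pics/w1.png

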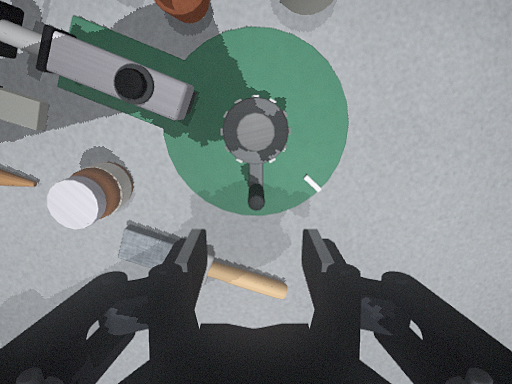

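Run:
```python
from h import *
c=get_calibration('wrist');np.set_printoptions(precision=4,suppress=True)
print(c['eye'])
for k,u,v,z in(('post',256,131,.055),('pin',257,202,.076),('mark',312,183,.015),('but',132,84,.079)):print(k,plane(c,u,v,z))
print(proj(c,[.552,-.1705,.076]),proj(c,[.552,-.1705,.037]))
```

```text
[ 0.6216 -0.1291  0.3133]
post [ 0.6043 -0.1402  0.055 ]
pin [ 0.5537 -0.1687  0.076 ]
mark [ 0.5825 -0.2197  0.015 ]
but [ 0.592  -0.0389  0.079 ]
(np.float64(257.930103232251), np.float64(204.59790182547363)) (np.float64(257.4668193744257), np.float64(191.8031919967787))
```

```bash
python3 -m inch '[[0.05,[-0.0075,-0.0045,-0.04],0],[0.05,[-0.0075,-0.0045,-0.07],0],[0.05,[-0.0075,-0.0045,-0.09],0],[0.05,[-0.0075,-0.0045,-0.105],0],[0.05,[-0.0075,-0.0045,-0.12],0],[0.05,[-0.0075,-0.0045,-0.12],0]]' 20
python3 -m inch '[[0.01,[0,0,0],0],[0.01,[0,0,0],0],[0.01,[0,0,0],0],[0.01,[0,0,0],0],[0.01,[0,0,0],0],[0.01,[0,0,0],0]]' 20
python3 - <<'E'
from h import *
cv2.imwrite('pics/w2.png',read_camera('wrist')[:,:,::-1])
E
```

```text
time: 3.17
ee_pos: [0.5516, -0.1654, 0.0489]
tcp_rot: [-0.499, 1.948, -1.94]
wrist_force: [-0.7, -0.2, -0.7]
gripper_width: 0.587
time: 3.67
ee_pos: [0.5537, -0.1684, 0.0526]
tcp_rot: [-0.489, 1.943, -1.944]
wrist_force: [0.5, 1.3, 6.3]
gripper_width: 0.167
```

View pics/w2.png

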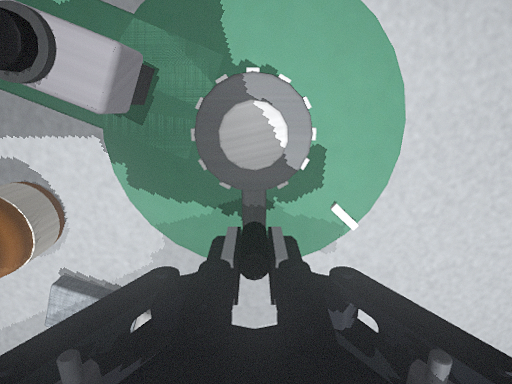

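Run:
```python
import numpy as np
r=.0579
for a in list(range(0,48,4))+[47]:
    p=r*np.array([np.cos(np.radians(208.1+a))-np.cos(np.radians(208.1)),np.sin(np.radians(208.1+a))-np.sin(np.radians(208.1))]);print(a,p.round(4))
```

```text
0 [0. 0.]
4 [ 0.002  -0.0035]
8 [ 0.0043 -0.0068]
12 [ 0.0068 -0.01  ]
16 [ 0.0095 -0.013 ]
20 [ 0.0124 -0.0158]
24 [ 0.0155 -0.0184]
28 [ 0.0188 -0.0208]
32 [ 0.0222 -0.0229]
36 [ 0.0258 -0.0248]
40 [ 0.0295 -0.0265]
44 [ 0.0333 -0.0278]
47 [ 0.0362 -0.0287]
```

```bash
python3 -m inch '[[0.01,[0.002,-0.0035,0],4],[0.01,[0.0043,-0.0068,0],8],[0.01,[0.0068,-0.010,0],12],[0.01,[0.0095,-0.013,0],16],[0.01,[0.0124,-0.0158,0],20],[0.01,[0.0155,-0.0184,0],24],[0.01,[0.0188,-0.0208,0],28],[0.01,[0.0188,-0.0208,0],28]]'
python3 -m inch '[[0.01,[0.0034,-0.0021,0],4],[0.01,[0.007,-0.004,0],8],[0.01,[0.0107,-0.0057,0],12],[0.01,[0.0145,-0.007,0],16],[0.01,[0.0174,-0.0079,0],19],[0.01,[0.0174,-0.0079,0],19],[0.01,[0.0174,-0.0079,0],19]]'
python3 - <<'E'
from h import *
cv2.imwrite('pics/w3.png',read_camera('wrist')[:,:,::-1])
E
```

```text
time: 4.38
ee_pos: [0.5731, -0.1891, 0.0526]
tcp_rot: [-0.87, 1.623, -1.625]
wrist_force: [1.9, 2.1, 6.4]
gripper_width: 0.168
time: 4.97
ee_pos: [0.5902, -0.1962, 0.0526]
tcp_rot: [-1.075, 1.393, -1.394]
wrist_force: [0.2, 2.5, 5.7]
gripper_width: 0.163
```

View pics/w3.png

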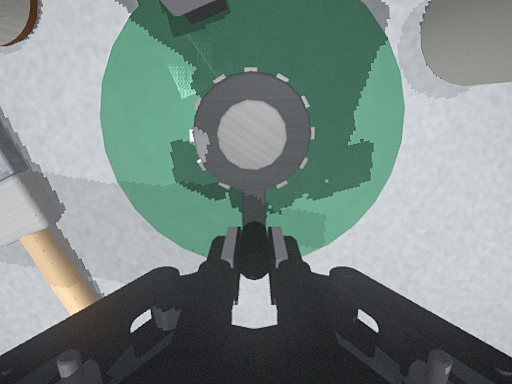

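```bash
python3 -m inch '[[0.045,[0,0,0],0],[0.045,[0,0,0],0],[0.045,[0,0,0],0],[0.045,[0,0,0.03],0],[0.045,[0,0,0.06],0],[0.045,[0,0,0.10],0],[0.045,[0,0,0.12],0],[0.045,[0,0,0.12],0]]'
python3 - <<'E'
from h import *
c=get_calibration('wrist');w=read_camera('wrist')
cv2.imwrite('pics/w4.png',w[:,:,::-1]);cv2.imwrite('pics/w4c.png',cv2.resize(w[60:260,170:350,::-1],None,fx=3,fy=3,interpolation=cv2.INTER_CUBIC))
t=read_camera('side');cv2.imwrite('pics/t4c.png',cv2.resize(t[165:305,225:365,::-1],None,fx=4.2,fy=4.2,interpolation=cv2.INTER_CUBIC))
print(c)
E
```

```text
time: 5.68
ee_pos: [0.5916, -0.1994, 0.1768]
tcp_rot: [-1.071, 1.386, -1.402]
wrist_force: [0.6, -0.3, 0.5]
gripper_width: 0.531
{'intrinsics': array([[292.31723056,   0.        , 253.99909314],
       [  0.        , 292.31723056, 190.05831342],
       [  0.        ,   0.        ,   1.        ]]), 'k1': -0.03476598227728209, 'eye': array([ 0.60731536, -0.13157344,  0.31860726]), 'rotation': array([-0.28110827,  0.02590005, -0.25644642])}
```

View pics/w4c.png

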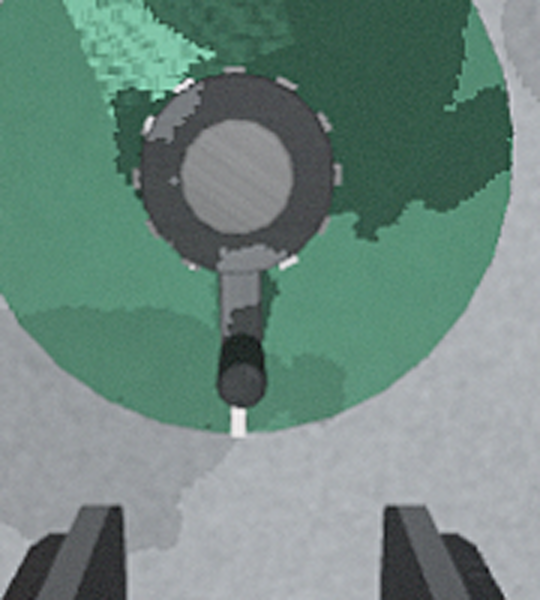

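View pics/t4c.png

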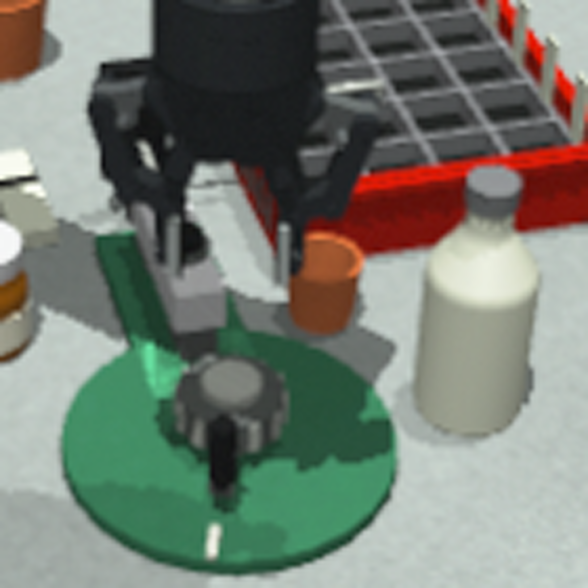

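Run:
```python
from h import *
c=get_calibration('wrist')
W=lambda u,v,z:plane(c,u/3+170,v/3+60,z)[:2]
a=W(237,177,.055)
for k,u,v,z in(('pin',242,384,.076),('arm',240.5,300,.037),('mark',238,428,.015)):
    d=W(u,v,z)-a;print(k,np.linalg.norm(d),np.degrees(np.arctan2(d[1],d[0]))%360)
d=get_calibration('side');S=lambda u,v,z:plane(d,u/4.2+225,v/4.2+165,z)[:2]
a=S(232,380,.055)
for k,u,v,z in(('pin',222,421,.076),('mark',213,540,.015)):
    q=S(u,v,z)-a;print(k,np.linalg.norm(q),np.degrees(np.arctan2(q[1],q[0]))%360)
```

```text
pin 0.05589987624583775 256.8400615713226
arm 0.038991873912106435 256.2636041543543
mark 0.08934964256693444 254.86171696300676
pin 0.05597327426841858 255.1002109790353
mark 0.08186594247812151 254.78918465411513
```

```bash
python3 -m inch '[[0.0,[-0.11,0.30,0.05],-68.4],[0.0,[-0.11,0.30,0.05],-68.4],[0.0,[-0.11,0.30,0.05],-68.4],[0.0,[-0.11,0.30,0.05],-68.4],[0.0,[-0.11,0.30,0.05],-68.4],[0.0,[-0.11,0.30,0.05],-68.4],[0.0,[-0.11,0.30,0.05],-68.4],[0.0,[-0.11,0.30,0.05],-68.4],[0.0,[-0.11,0.30,0.05],-68.4],[0.0,[-0.11,0.30,0.05],-68.4]]'
python3 - <<'E'
from h import *
print(sense()['ee_pos'])
t=read_camera('top');cv2.imwrite('pics/t5c.png',cv2.resize(t[130:230,200:380,::-1],None,fx=4.4,fy=4.4,interpolation=cv2.INTER_CUBIC))
t=read_camera('side');cv2.imwrite('pics/s5c.png',cv2.resize(t[230:300,235:325,::-1],None,fx=7,fy=7,interpolation=cv2.INTER_CUBIC))
E
```

```text
time: 6.62
ee_pos: [0.4766, 0.106, 0.2194]
tcp_rot: [-0.138, 2.16, -2.16]
wrist_force: [-0.1, -1.4, -0.3]
gripper_width: -0.002
[0.47656546 0.10601915 0.21935846]
```

View pics/t5c.png

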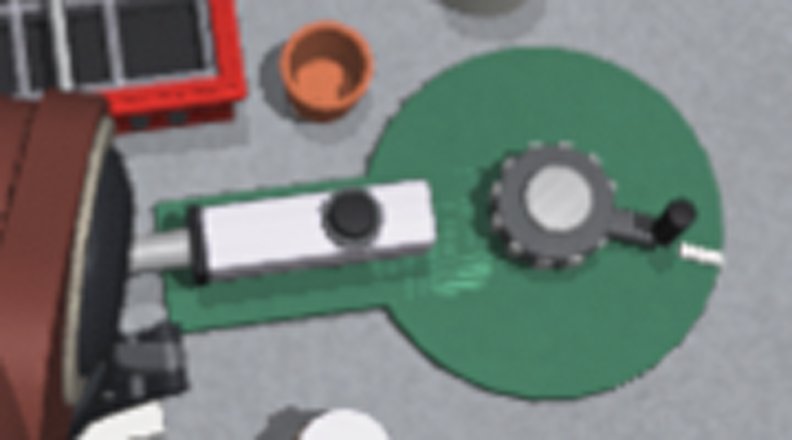

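View pics/s5c.png

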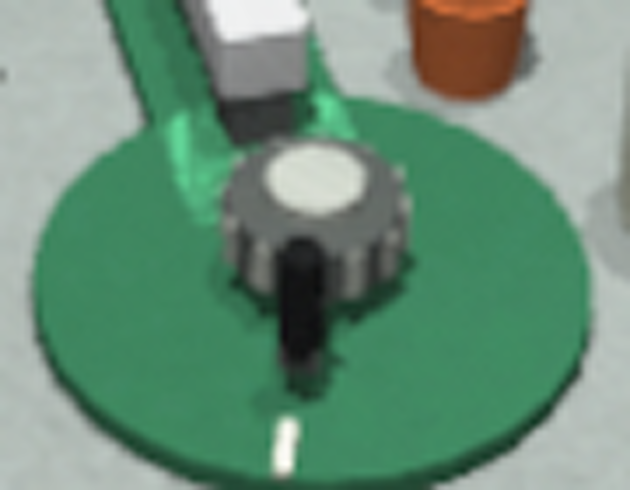

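Run:
```python
from h import *
c=get_calibration('top');d=get_calibration('side')
T=lambda u,v,z:plane(c,u/4.4+200,v/4.4+130,z)[:2]
S=lambda u,v,z:plane(d,u/7+235,v/7+230,z)[:2]
for F,p in((T,dict(a=(559,197,.055),pin=(681,215,.076),arm=(640,231,.037),mark=(702,253,.015))),(S,dict(a=(317,178,.055),pin=(302,248,.076),mark=(286,446,.015)))):
    a=F(*p.pop('a'))
    for k,v in p.items():
        q=F(*v)-a;print(k,np.linalg.norm(q),np.degrees(np.arctan2(q[1],q[0]))%360)
```

```text
pin 0.05730936937396947 254.68393288073577
arm 0.0459810170051676 252.44285226063886
mark 0.0834511282708901 255.41737560786856
pin 0.05666915195373957 255.69589270824662
mark 0.0824268655385269 254.97801590762168
```

```bash
python3 -m inch '[[0.0,[0.113,-0.141,0],0],[0.0,[0.113,-0.141,0],0],[0.0,[0.113,-0.141,0],0],[0.0,[0.113,-0.141,0],0],[0.0,[0.113,-0.141,0],0],[0.0,[0.113,-0.141,-0.04],0],[0.0,[0.113,-0.141,-0.08],0],[0.0,[0.113,-0.141,-0.11],0],[0.0,[0.113,-0.141,-0.13],0],[0.0,[0.113,-0.141,-0.13],0]]'
python3 -m inch '[[0.0,[0,0,-0.004],0],[0.0,[0,0,-0.008],0],[0.0,[0,0,-0.012],0],[0.0,[0,0,-0.015],0],[0.0,[0,0,-0.015],0]]'
python3 - <<'E'
from h import *
w=read_camera('wrist');cv2.imwrite('pics/w6.png',w[:,:,::-1])
t=read_camera('side');cv2.imwrite('pics/s6c.png',cv2.resize(t[165:305,225:365,::-1],None,fx=4.2,fy=4.2,interpolation=cv2.INTER_CUBIC))
E
```

```text
time: 7.55
ee_pos: [0.5872, -0.0382, 0.0852]
tcp_rot: [-0.145, 2.167, -2.162]
wrist_force: [-0.8, -0.1, -0.4]
gripper_width: 0.001
time: 7.97
ee_pos: [0.5928, -0.0388, 0.0772]
tcp_rot: [-0.129, 2.156, -2.158]
wrist_force: [1.2, -0.6, 2.1]
gripper_width: -0.002
```

View pics/w6.png

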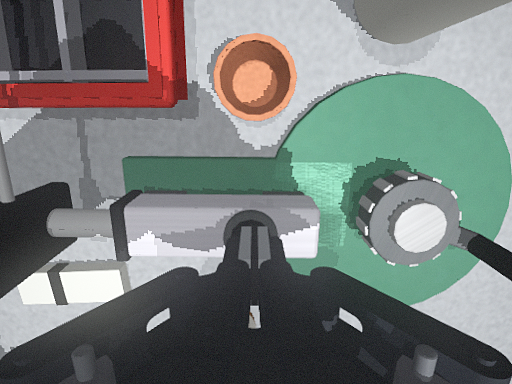

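View pics/s6c.png

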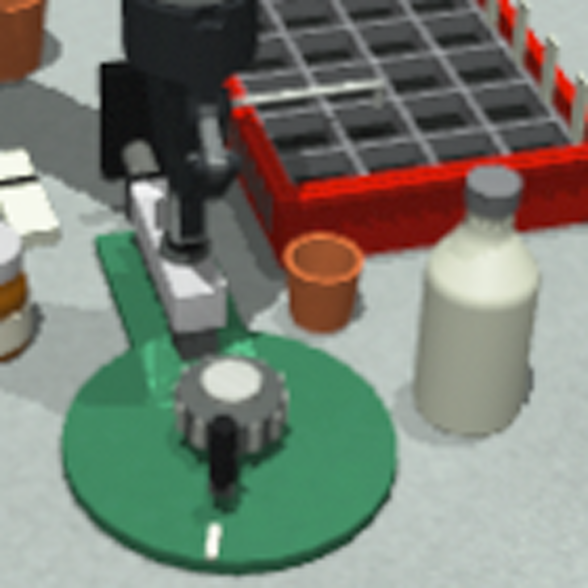

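On the button, at its starting force (2 N). The collar arm and the mark still line up. Pressing farther.

```bash
python3 -m inch '[[0.0,[0,0,-0.003],0],[0.0,[0,0,-0.006],0],[0.0,[0,0,-0.006],0],[0.0,[0,0,-0.006],0]]'
python3 - <<'E'
from h import *
t=read_camera('side');cv2.imwrite('pics/s7c.png',cv2.resize(t[165:305,225:365,::-1],None,fx=4.2,fy=4.2,interpolation=cv2.INTER_CUBIC))
E
```

```text
time: 8.4
ee_pos: [0.5928, -0.0388, 0.073]
tcp_rot: [-0.128, 2.158, -2.157]
wrist_force: [-3.4, -0.5, 15.1]
gripper_width: -0.002
```

View pics/s7c.png

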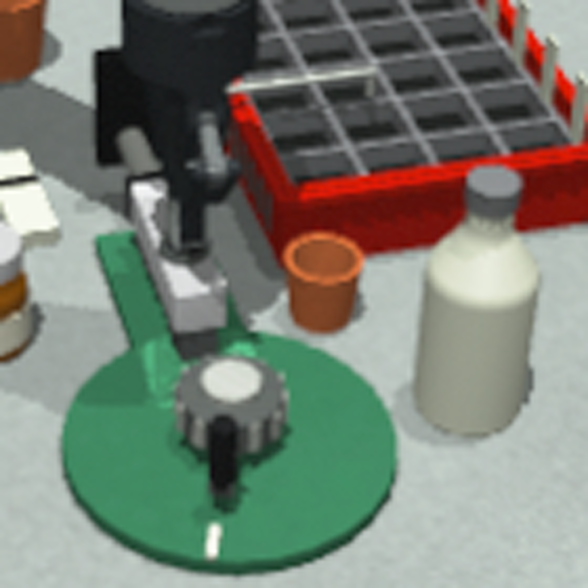

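```bash
python3 -m inch '[[0.0,[0,0,0.03],0],[0.0,[0,0,0.07],0],[0.0,[0,0,0.10],0],[0.06,[-0.005,0.04,0.10],0],[0.06,[-0.010,0.08,0.10],0],[0.06,[-0.014,0.12,0.10],0],[0.06,[-0.017,0.146,0.10],0],[0.06,[-0.017,0.146,0.10],0],[0.06,[-0.017,0.146,0.10],0]]'
python3 - <<'E'
from h import *
print(sense()['ee_pos'])
c=get_calibration('wrist');w=read_camera('wrist');cv2.imwrite('pics/w8.png',w[:,:,::-1])
t=read_camera('side');cv2.imwrite('pics/s8c.png',cv2.resize(t[165:305,225:365,::-1],None,fx=4.2,fy=4.2,interpolation=cv2.INTER_CUBIC))
for dy in (.249,.251,.253):
  for s in(-.022,.022):
    for e in(-.007,.007):
      p=np.array([.6035,-.142])+(dy+e)*np.array([-.115,.993])+s*np.array([.993,.115]);print(dy,s,e,np.round(proj(c,[*p,.115])))
E
```

```text
time: 9.2
ee_pos: [0.5737, 0.111, 0.1693]
tcp_rot: [-0.14, 2.158, -2.155]
wrist_force: [0.2, -1.3, -0.7]
gripper_width: 0.701
[0.57373438 0.11095572 0.16928974]
0.249 -0.022 -0.007 [271. 235.]
0.249 -0.022 0.007 [252. 235.]
0.249 0.022 -0.007 [272. 177.]
0.249 0.022 0.007 [252. 177.]
0.251 -0.022 -0.007 [268. 235.]
0.251 -0.022 0.007 [249. 235.]
0.251 0.022 -0.007 [270. 177.]
0.251 0.022 0.007 [249. 177.]
0.253 -0.022 -0.007 [265. 235.]
0.253 -0.022 0.007 [246. 235.]
0.253 0.022 -0.007 [267. 177.]
0.253 0.022 0.007 [246. 177.]
```

View pics/w8.png

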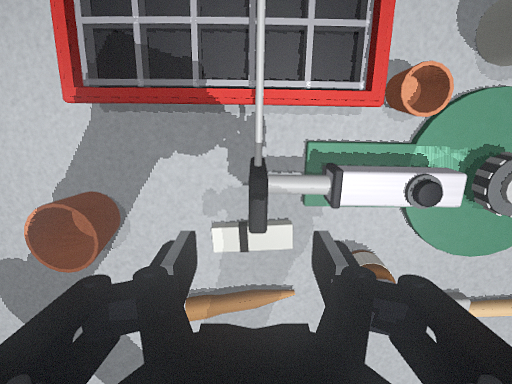

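View pics/s8c.png

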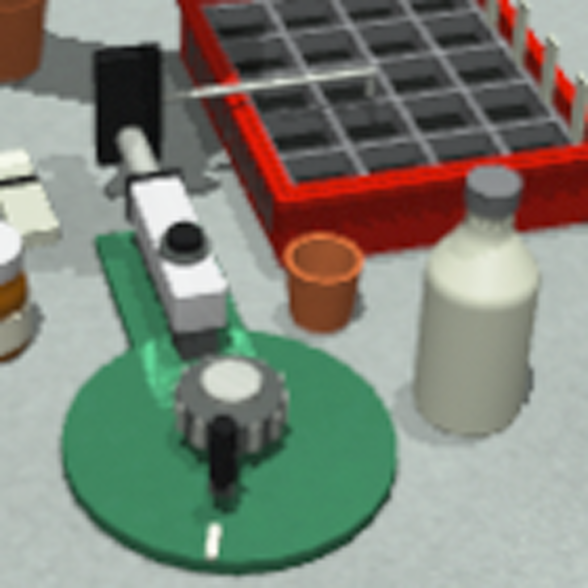

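```bash
python3 -m inch '[[0.06,[0,0,-0.03],0],[0.06,[0,0,-0.055],0],[0.06,[0,0,-0.075],0],[0.06,[0,0,-0.092],0],[0.06,[0,0,-0.092],0]]' 40
python3 -m inch '[[0.005,[0,0,0],0],[0.005,[0,0,0],0],[0.005,[0,0,0],0],[0.005,[0,0,0],0],[0.005,[0,0,0],0],[0.005,[0,0,0],0]]' 40
python3 - <<'E'
from h import *
w=read_camera('wrist');cv2.imwrite('pics/w9.png',w[:,:,::-1])
E
```

```text
time: 9.72
ee_pos: [0.5723, 0.1054, 0.075]
tcp_rot: [-0.136, 2.162, -2.166]
wrist_force: [0.3, 0.1, 1.0]
gripper_width: 0.709
time: 10.22
ee_pos: [0.5758, 0.1076, 0.0798]
tcp_rot: [-0.127, 2.159, -2.157]
wrist_force: [-0.6, 0.8, 6.1]
gripper_width: 0.159
```

View pics/w9.png

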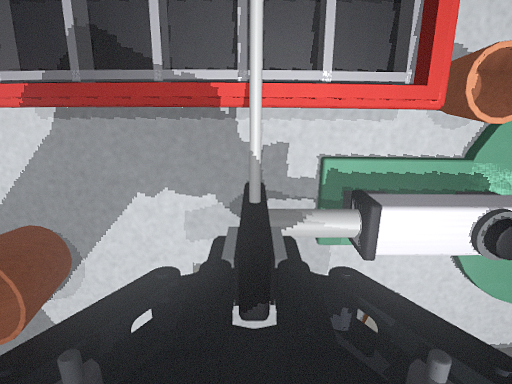

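```bash
python3 -m inch '[[0.005,[-0.001,0.008,0],0],[0.005,[-0.002,0.016,0],0],[0.005,[-0.003,0.024,0],0],[0.005,[-0.004,0.032,0],0],[0.005,[-0.0046,0.040,0],0],[0.005,[-0.0052,0.045,0],0],[0.005,[-0.0058,0.050,0],0],[0.005,[-0.0058,0.050,0],0]]' 50
python3 -m inch '[[0.005,[-0.001,0.008,0],0],[0.005,[-0.002,0.016,0],0],[0.005,[-0.003,0.024,0],0],[0.005,[-0.0035,0.030,0],0],[0.005,[-0.0035,0.030,0],0],[0.005,[-0.0035,0.030,0],0]]'
```

```text
time: 10.93
ee_pos: [0.5701, 0.1582, 0.0798]
tcp_rot: [-0.128, 2.157, -2.158]
wrist_force: [0.4, -2.0, 7.4]
gripper_width: 0.157
time: 11.43
ee_pos: [0.5669, 0.1862, 0.0798]
tcp_rot: [-0.126, 2.155, -2.16]
wrist_force: [-0.0, -4.8, 6.2]
gripper_width: 0.158
```

```bash
python3 -m inch '[[0.005,[-0.0005,0.005,0],0],[0.005,[-0.001,0.008,0],0],[0.005,[-0.001,0.008,0],0],[0.005,[-0.001,0.008,0],0]]'
python3 - <<'E'
from h import *
s=sense();p=s['ee_pos'];print(p,s['wrist_force'],'tube est',(p[:2]-[.6035,-.142])@[-.115,.993]-.235)
w=read_camera('wrist');cv2.imwrite('pics/w10.png',w[:,:,::-1])
t=read_camera('side');cv2.imwrite('pics/s10c.png',cv2.resize(t[155:305,225:365,::-1],None,fx=3.9,fy=3.9,interpolation=cv2.INTER_CUBIC))
E
```

```text
time: 11.77
ee_pos: [0.5663, 0.1919, 0.0798]
tcp_rot: [-0.124, 2.153, -2.164]
wrist_force: [0.6, -6.4, 6.8]
gripper_width: 0.155
[0.56628634 0.1918696  0.07979133] [ 0.55164075 -6.44572903  6.80163262] tube est 0.10081207919635465
```

View pics/w10.png

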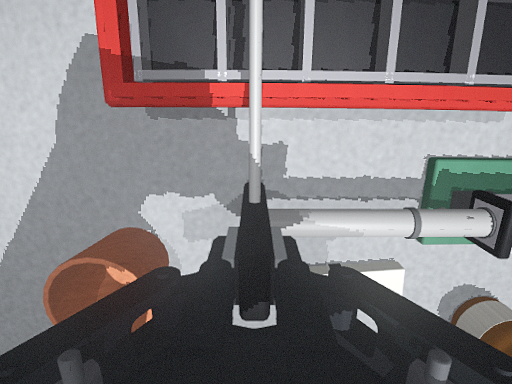

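View pics/s10c.png

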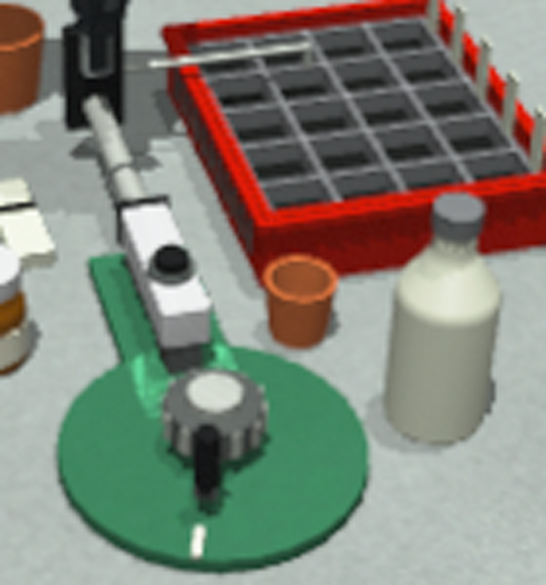

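```bash
python3 -m inch '[[0.005,[-0.0003,0.003,0],0],[0.005,[-0.0006,0.005,0],0],[0.005,[-0.0006,0.005,0],0],[0.005,[-0.0006,0.005,0],0]]'
```

```text
time: 12.2
ee_pos: [0.5663, 0.1919, 0.0798]
tcp_rot: [-0.12, 2.148, -2.172]
wrist_force: [2.4, -14.0, 5.1]
gripper_width: 0.157
```

Run:
```python
from h import *
w=read_camera('top');cv2.imwrite('pics/t11.png',w[:,:,::-1])
```

```text
(no output)
```

View pics/t11.png

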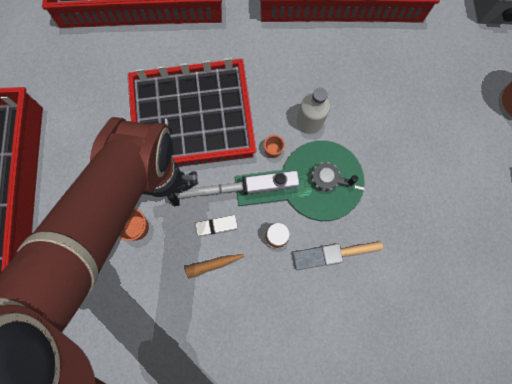

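The top view shows the tube fully out with the plate at about (172,195). The collar arm is on the mark at about (352,183), and the bystanders are where they were.

```bash
python3 -c "
from rig import *
print(hand_in())"
```

```text
the job is handed in; nothing more can be done
None
```

The job is done and handed in at about 12.3 s of the 58 s allowed. I turned the collar onto the mark by its pin, pressed the release button, then gripped the plate and pulled the pointer out to its second stop. The arm was still holding the plate at hand-in.

- **Collar:** the top and side views put the pin within about 1° of the mark. The close wrist view read about 2° past it. I judged the collar locked and did not re-adjust it.
- **Button:** it went fully down at 15 N. The side view showed the tube spring out.
- **Pointer:** I estimate the tube at 0.101 m out. Pulling farther raised the force from 6 N to 14 N with no movement, so it is on the solid stop.
- **Other things on the bench:** the last top view shows them where they were. The arm partly hides the terracotta pot, but nothing touched it.

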